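# Set and lock the analyser's purge regulator, then start it

### The job

Turn the purge-gas regulator's black knob clockwise until its white pointer stands at the raised mark on the panel, then slide the steel fork lock fully home over the knob's grip. With the regulator locked at the mark, gently press the moisture analyser's start button all the way down (it is a delicate balance: stop as soon as you feel the end of travel) and let it come back up. Leave the glassware and other things on the bench where they stand.

Things in the scene. Friction and masses are not known exactly. Their poses are not given: they have to be found in the camera images.
- regulator: Purge-gas regulator unit fixed on the bench: grey box 170 mm (its x) by 300 mm (its y), flat aluminium top panel 60 mm above the bench. Origin: centre of its underside; z up. The knob's vertical axis is at its (0, -85) mm. The lock slides along its y axis (x = 0) towards -y, between two rails 12 mm tall and 55 mm apart.
- mark (a point): The mark: raised dark rib on the panel, 16 mm long, 6 mm wide, 6 mm high, just outside the knob, straight out from the knob's axis towards the unit's -y, away from the lock. This point is the top of the rib's middle, 52 mm from the axis. The scale ticks round the knob are only painted.
- knob (a joint): Angle of the knob (rad): 0 = pointer exactly at the mark; positive = pointer counter-clockwise of it seen from above, so clockwise turning brings it to 0. Starts at 1.7 to 2.7; stops at -0.5 and 2.9. Stays where left; friction about 0.08 N m, needs a firm grip (35 N is enough) and, on most arms, two or three grasps.
- knob_grip (a point): On the axis of the black knob, 95 mm above the bench, inside its bar grip. The knob: disc 76 mm across, upper face at 74 mm, and on it an upright bar 66 mm long, 16 mm wide, from 74 to 110 mm above the bench, centred on the axis. Turns with the knob: its y axis lies along the bar, pointer end at its -y. At joint 0 its axes are the unit's.
- knob_pointer (a point): Outer end of the knob's pointer: a white line on one half of the bar's top and down that end. The point is on the bar's top edge, 33 mm from the axis, 110 mm above the bench.
- lock (a joint): Travel of the steel fork lock (m). Starts at 0 to 0.008 (clear of the knob), grows towards the knob, hard stop at 0.078 = fully home. Stays where left; friction about 3 N. Its two prongs (20 mm apart inside, flared tips, 78 to 98 mm above the bench) pass either side of the knob's bar. They touch it: with the knob over about 0.15 rad off they jam.
- lock_tab (a point): In the lock's upright grip tab, 12 mm below its top: tab 34 mm (unit's x) by 14 mm (unit's y), 98 to 134 mm above the bench, on a carriage 44 mm wide reaching 18 mm behind the tab's middle and 27 mm towards the knob, top at 98 mm; the prongs reach on to 86 mm. This point is 148 mm from the knob's axis at travel 0, 70 mm fully home. Axes as the unit's.
- analyser: Moisture analyser fixed on the bench: white and grey case 340 mm deep (its x) by 200 mm wide (its y), front towards its -x. Low control deck 56 mm high at the front with a blue screen; behind it the closed heater lid, up to 123 mm high, beginning 34 mm in front of the origin. Origin: centre of its underside; z up.
- start (a joint): Travel of the analyser's start button (m): 0 = up, 0.008 = fully down at its stop. Spring: about 2.4 N to begin to move, 8 N fully down; comes back up by itself when let go. The analyser is a balance: never press on it with more than 50 N.
- start_top (a point): Centre of the top of the start button: plain grey round plunger 40 mm across in a grey collar 56 mm across, on the control deck to the right of the screen seen from the front, at the analyser's (-115, -58) mm; top 78 mm above the bench when up; moves straight down.
- beaker: Bystander: clear glass beaker, 72 mm across, 95 mm tall. Origin at its underside.
- reagent: Bystander: amber glass bottle, 60 mm across, 120 mm tall. Origin at its underside.
- jar: Bystander: small white sample jar, 48 mm across, 65 mm tall, between regulator unit and analyser. Origin at its underside.
- spatula: Bystander: steel lab spatula, 170 mm long, lying in front of the regulator unit. Origin at its underside; long axis x.
- weight: Bystander: brass calibration weight, 40 mm across, 65 mm tall. Origin at its underside.

How it is judged:
By the outcome, as a careful person would: the job done as asked, in the order asked, and still so for the second after the job is handed in, with the robot touching nothing.
It also fails if it takes over 72 s, if anything falls off the work surface, if the arm or the gripper's body presses on something with over 40 N, if the wrist force passes 120 N, or if a joint passes its speed limit or range.

### The arm

A 6-joint arm with a two-finger parallel gripper is mounted at the origin on the work surface. World frame = base frame: x ahead of the robot, y to its left, z up, the work surface at z = 0. Lengths are in mm, angles in rad, forces in N, time in s.
With the tool pointing down it reaches from about 350 to 975 mm from the base axis. Payload 7.1 kg.
Tool frame: the origin (TCP) lies midway between the tips of the shut fingers; the grasp point (between the pads) lies 19 mm behind it; z points along the fingers, y is the line along which they close (so a half turn about z gives the same grasp; the last joint's range is limited). The gripper opens to 88 mm and grips with 3 to 60 N. Pads are 20 mm wide; open, the fingers measure 115 mm over their backs; the gripper's body (75 mm by 178 mm) begins 61 mm behind the grasp point.
Start: joints at [1.291, 0.423, 1.63, -0, 1.089, -0.019], TCP at [161.127, 603.857, 222.675] pointing down, gripper open.
Joint ranges: [-3, 3], [-0.9, 2.11], [0.09, 2.58], [-1.31, 4.45], [0.11, 2.69], [-2.54, 2.54]. Speed limits (rad/s): [2.39, 2.39, 3.01, 3.14, 3.14, 3.14].

### API

Orientations are given as a rotation vector (axis times angle).
In Python, from workcell import get_obs, get_image, camera_params, close_job gives the robot as it stands.
- The arm moves only by the shell command python3 -m creep 'ROWS' [OPENING]. ROWS is a JSON object of lists of equal length, an entry for each row: "delta_pos": the shift along the tool's x, y, z in m, a list of three; "twist": the turn, a rotation vector about the tool's x, y, z in degrees, a list of three. A call has 1 to 20 rows; each row shifts and turns the commanded pose from where the row before left it, along the tool's axes as they then stand; what a row does not reach is not made up. A row lasts 1/12 s, in which the tool goes at most 41.7 mm and 7.16 degrees, less where a joint would pass 70% of its speed; a pose out of reach is approached as far as the arm can. A call with a gripper value outside its range is refused whole. OPENING is the opening, from 0 (shut) to 1 (fully open), set as the call begins (- or left out, the last holds). The fingers move at their own pace and stop on an object; the grip force is fixed at half the most. Time passes only in rows, so rows that do not move let the fingers close. It gives the time, the measured TCP pose, the force, the opening and the grip force at its end, in the units of the state.
- get_obs(): the state, without advancing time (a new reading comes with each control period).
- get_image(name): name is "side" or "top"; returns (picture, depth): 480x640x3 uint8, red, green, blue; 480x640 float32, mm along the optical axis (not along the pixel's ray), 0 where there is no reading.
- camera_params(name): a dict with "camera_matrix" (3x3 intrinsics, pixels), "k1" (the pictures are not rectified: a ray, as slopes to the right and down, at radius r is drawn at 1 + k1 r^2 times it, then the intrinsics apply), "extrinsics" (4x4, takes a point from camera to world coordinates). Camera axes: x right, y down, z forward; pixel columns grow to the right and rows downward; lengths in mm; the calibration is good to about 2 mm. A picture is of the moment at which its call begins. camera_params takes no time and is no camera call.
- close_job(): hands the job in; it is judged then, once.
The state is a dict: "t": time; "qpos": joint angles; "qvel": joint speeds; "joint_torque": joint torques, N m; "ee_pos": TCP position; "orientation": TCP orientation; "ft_force": force on the tool from outside, world axes, zero at the start; "moment": the same for the moment, N m; "width": finger opening in mm; "grasp_force": force on a finger pad.
Only numpy, scipy, OpenCV 4.12 (cv2) and the standard library are available. Lean on these libraries where they do the work, as an engineer would, in place of code of your own. Each camera call takes 0.05 s, during which the arm holds its last target. There are 200 camera calls.

## Working session

There is one attempt and no reset: what is moved stays moved. The work goes in short steps, Python scripts to look and compute and a shell command to move; the robot and the scene stay as the last step left them, time stands still between calls to the robot, and variables do not carry over. Pictures are saved under pics/ and viewed, at most 10 in all, crops included, and the job is handed in when it is done.

```bash
mkdir -p pics
cat > h.py <<'E'
import numpy as np, cv2
from workcell import *
from scipy.spatial.transform import Rotation as R
def cloud(n):
    im,d=get_image(n);p=camera_params(n);K=np.array(p["camera_matrix"]);E=np.array(p["extrinsics"])
    v,u=np.mgrid[:480,:640];pts=np.stack([u,v],-1).reshape(-1,1,2).astype(float)
    n_=cv2.undistortPoints(pts,K,np.array([p["k1"],0,0,0,0.])).reshape(480,640,2)
    P=np.concatenate([n_*d[...,None],d[...,None]],-1)@E[:3,:3].T+E[:3,3]
    P[d==0]=np.nan
    return im,P
E
python3 - <<'E'
from h import *
for n in("top","side"):
    im,P=cloud(n);cv2.imwrite(f"pics/{n}0.png",im[...,::-1]);np.save(f"pics/{n}0.npy",P)
    print(camera_params(n))
o=get_obs();print(o)
E
```

```text
{'camera_matrix': array([[569.37573235,   0.        , 327.26569122],
       [  0.        , 569.37573235, 241.73427535],
       [  0.        ,   0.        ,   1.        ]]), 'k1': -0.10104452333896935, 'extrinsics': array([[-4.17345650e-02, -9.77936584e-01,  2.04690655e-01,
         3.20151613e+02],
       [-9.99119782e-01,  4.17161776e-02, -4.40690982e-03,
        -5.81147313e+01],
       [-4.22923341e-03, -2.04694404e-01, -9.78816793e-01,
         1.16066113e+03],
       [ 0.00000000e+00,  0.00000000e+00,  0.00000000e+00,
         1.00000000e+00]])}
{'camera_matrix': array([[484.97906401,   0.        , 311.87268755],
       [  0.        , 484.97906401, 232.73962676],
       [  0.        ,   0.        ,   1.        ]]), 'k1': -0.07689784953893011, 'extrinsics': array([[-9.89365349e-01, -1.18657143e-01,  8.41230544e-02,
         4.73821251e+02],
       [-1.44921715e-01,  7.54838295e-01, -6.39700590e-01,
         5.49629712e+02],
       [ 1.24057414e-02, -6.45088855e-01, -7.64006850e-01,
         8.09139858e+02],
       [ 0.00000000e+00,  0.00000000e+00,  0.00000000e+00,
         1.00000000e+00]])}
{'t': 0.1, 'qpos': array([ 1.29102045e+00,  4.23752948e-01,  1.63062434e+00, -2.14042171e-05,
        1.08857805e+00, -1.89961856e-02]), 'qvel': array([-1.99938006e-03, -1.24019140e-03, -2.03091474e-03,  1.20223335e-03,
        4.10308381e-05,  6.41565942e-04]), 'joint_torque': array([-1.96866049e-04, -5.45616460e+01, -2.74324018e+01,  6.46028691e-02,
        1.87320571e-02, -5.67540451e-05]), 'ee_pos': array([160.98517804, 603.38822855, 221.98235593]), 'orientation': array([-4.08432541e-01, -3.11474337e+00,  2.12097660e-03]), 'ft_force': array([-0.12846848,  0.01503535, -0.15803153]), 'moment': array([-0.03859562, -0.02576563,  0.02178711]), 'grasp_force': 0.0, 'width': 87.72300862731132}
```

View pics/top0.png

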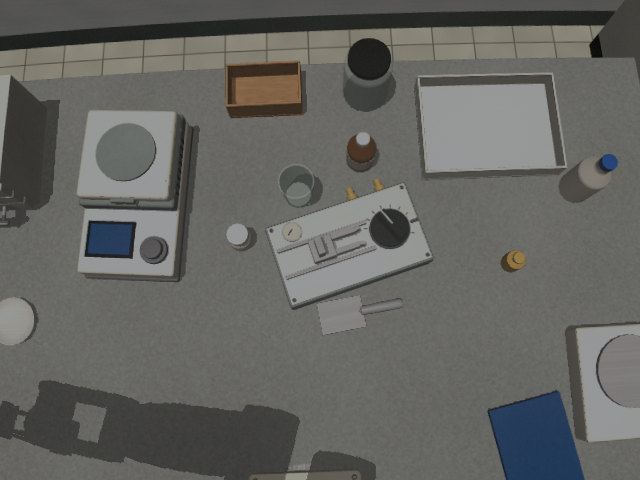

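View pics/side0.png

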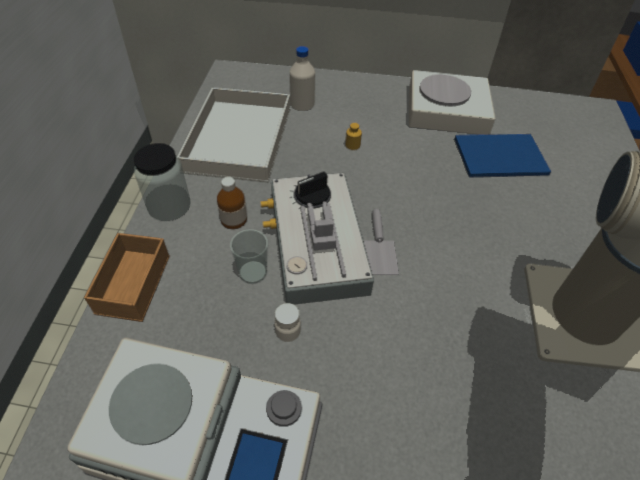

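Top view: regulator around (348,245), knob at (389,228), fork lock tab at (322,247), analyser button at (152,249), jar at (238,236), beaker at (297,186). Side view agrees.

Run:
```python
from h import *
for n in("top","side"):
    P=np.load(f"pics/{n}0.npy");im=cv2.imread(f"pics/{n}0.png")
    x,y,z=P[...,0],P[...,1],P[...,2]
    box=(lambda u0,u1,v0,v1:np.s_[v0:v1,u0:u1])
    s=box(255,440,175,315) if n=="top" else box(262,380,165,305)
    q=P[s].reshape(-1,3);m=(abs(q[:,2]-60)<5);print(n,"panel",m.sum(),np.median(q[m,2]))
    r=cv2.minAreaRect(q[m,:2].astype(np.float32));print(r)
    k=box(365,415,203,255) if n=="top" else box(290,335,168,210)
    q=P[k].reshape(-1,3);m=(abs(q[:,2]-110)<6);print("bar",m.sum(),np.median(q[m,2]),cv2.minAreaRect(q[m,:2].astype(np.float32)))
    m=(abs(q[:,2]-74)<5);print("disc",cv2.minEnclosingCircle(q[m,:2].astype(np.float32)))
    k=box(295,350,225,270) if n=="top" else box(305,345,195,255)
    q=P[k].reshape(-1,3);m=(abs(q[:,2]-134)<6);print("tab",m.sum(),np.median(q[m,2]),cv2.minAreaRect(q[m,:2].astype(np.float32)))
    k=box(135,170,230,270) if n=="top" else box(262,305,380,430)
    q=P[k].reshape(-1,3);m=(abs(q[:,2]-78)<4);print("btn",m.sum(),np.median(q[m,2]),cv2.minEnclosingCircle(q[m,:2].astype(np.float32)))
im=cv2.imread("pics/top0.png")[180:320,255:445];im2=cv2.imread("pics/side0.png")[165:305,262:400]
a=cv2.resize(im,None,fx=4,fy=4,interpolation=cv2.INTER_CUBIC);cv2.imwrite("pics/c0.png",a)
```

```text
top panel 8721 60.83410785002093
((589.1976928710938, -93.51341247558594), (256.9452819824219, 298.618896484375), 16.405778884887695)
bar 305 110.5599924106375 ((571.9556274414062, -187.0272674560547), (66.61221313476562, 17.28258514404297), 38.17185592651367)
disc ((555.8364868164062, -186.04043579101562), 59.15714645385742)
tab 139 134.47349711098377 ((530.36962890625, -48.1933708190918), (34.2202262878418, 13.887347221374512), 16.56686019897461)
btn 235 79.62711496112865 ((548.4190673828125, 282.8592529296875), 20.128690719604492)
side panel 6277 59.4315032838208
((561.901611328125, -80.03627014160156), (202.572265625, 334.8270263671875), 16.709138870239258)
bar 210 108.85024122996413 ((572.6154174804688, -185.22503662109375), (65.91883087158203, 19.497770309448242), 37.062339782714844)
disc ((563.3107299804688, -185.3118133544922), 59.18647766113281)
tab 125 132.6951257383712 ((530.8963012695312, -45.52996063232422), (33.233665466308594, 14.81856632232666), 18.68017578125)
btn 515 79.06359653924812 ((547.2691650390625, 284.12994384765625), 20.02542495727539)
```

View pics/c0.png

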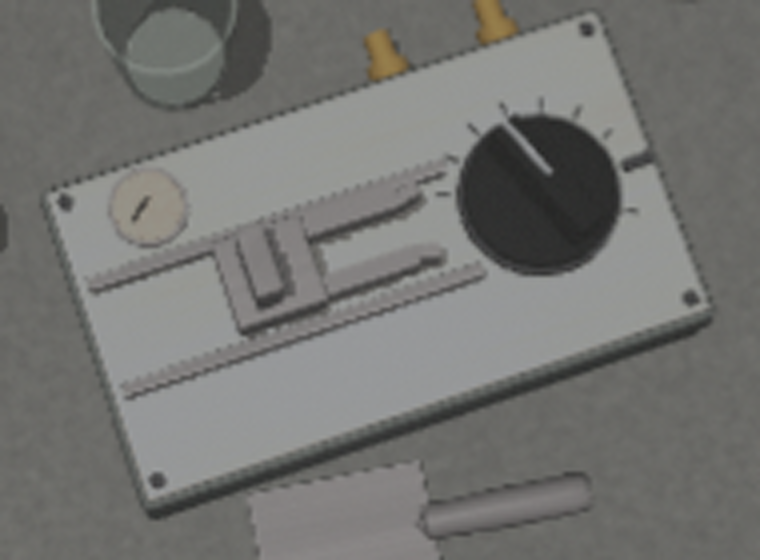

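The crop shows the white pointer from (550,172) to (505,122), the mark at (637,160) and the lock clear of the knob. The unit's yaw is about 16.7°, the knob axis is at about (572.3,-186.1), and the pointer is at a world angle of 37.6°, so the knob is at about 1.93 rad.

```bash
cat >> h.py <<'E'
def plan(pos=None,ang=None,flip=False):
    """shift in current tool axes (mm), then twist about tool z (deg) so the closing line lies at world angle ang"""
    o=get_obs();M=R.from_rotvec(o["orientation"]).as_matrix()
    a=np.degrees(np.arctan2(M[1,1],M[0,1]))
    print("pos",o["ee_pos"].round(1),"closing ang",round(a,2),"tilt",M[:2,2].round(4),"q6",o["qpos"][5].round(2),"F",o["ft_force"].round(1),"w",round(o["width"],1),"t",o["t"])
    if pos is not None: print("shift",(M.T@(np.array(pos)-o["ee_pos"])).round(1))
    if ang is not None: print("twist z",round(a-ang,1))
E
python3 -c "
from h import *
plan([572.3,-186.1,222.7],-52.4)"
```

```text
pos [161.  603.4 222. ] closing ang 75.06 tilt [-0.0004 -0.0013] q6 -0.02 F [-0.1  0.  -0.2] w 87.7 t 0.1
shift [-6.010e+02 -6.568e+02  2.000e-01]
twist z 127.5
```

```bash
python3 -m creep '{"delta_pos":[[-0.027,-0.03,0],[-0.027,-0.03,0],[-0.027,-0.03,0],[-0.027,-0.03,0],[-0.027,-0.03,0],[-0.027,-0.03,0],[-0.027,-0.03,0],[-0.027,-0.03,0],[-0.027,-0.03,0],[-0.027,-0.03,0],[-0.027,-0.03,0],[-0.027,-0.03,0],[-0.027,-0.03,0],[-0.027,-0.03,0],[-0.027,-0.03,0],[-0.027,-0.03,0],[-0.027,-0.03,0],[-0.027,-0.03,0],[-0.027,-0.03,0],[-0.027,-0.03,0]],"twist":[[0,0,0],[0,0,0],[0,0,0],[0,0,0],[0,0,0],[0,0,0],[0,0,0],[0,0,0],[0,0,0],[0,0,0],[0,0,0],[0,0,0],[0,0,0],[0,0,0],[0,0,0],[0,0,0],[0,0,0],[0,0,0],[0,0,0],[0,0,0]]}' 0.5
python3 -m creep '{"delta_pos":[[0,0,0],[0,0,0],[0,0,0],[0,0,0],[0,0,0],[0,0,0],[0,0,0],[0,0,0],[0,0,0],[0,0,0],[0,0,0],[0,0,0],[0,0,0],[0,0,0],[0,0,0],[0,0,0],[0,0,0],[0,0,0],[0,0,0]],"twist":[[0,0,7],[0,0,7],[0,0,7],[0,0,7],[0,0,7],[0,0,7],[0,0,7],[0,0,7],[0,0,7],[0,0,7],[0,0,7],[0,0,7],[0,0,7],[0,0,7],[0,0,7],[0,0,7],[0,0,7],[0,0,7],[0,0,1.5]]}' 0.5
python3 -c "
from h import *
plan([572.3,-186.1,150],-52.4)"
```

```text
t: 1.77
ee_pos: [528.4, -117.2, 222.4]
orientation: [-0.409, -3.114, -0.0]
ft_force: [-0.0, 0.2, -0.4]
width: 44.4
grasp_force: 0.0
t: 3.35
ee_pos: [527.9, -115.0, 222.3]
orientation: [-2.977, -1.002, 0.001]
ft_force: [0.2, 0.3, 0.1]
width: 44.0
grasp_force: 0.0
pos [ 527.9 -115.   222.3] closing ang -52.81 tilt [-0.0007  0.0001] q6 0.69 F [0.2 0.3 0.1] w 44.0 t 3.35
shift [-7.5 83.5 72.3]
twist z -0.4
```

```bash
python3 -m creep '{"delta_pos":[[-0.003,0.028,0],[-0.003,0.028,0],[-0.0015,0.0275,0],[0,0,0.03],[0,0,0.03],[0,0,0.03],[0,0,0.02],[0,0,0.015],[0,0,0.01],[0,0,0.006],[0,0,0]],"twist":[[0,0,0],[0,0,0],[0,0,0],[0,0,0],[0,0,0],[0,0,0],[0,0,0],[0,0,0],[0,0,0],[0,0,0],[0,0,0]]}' 0.5
python3 -m creep '{"delta_pos":[[0,0,0],[0,0,0],[0,0,0],[0,0,0],[0,0,0],[0,0,0]],"twist":[[0,0,0],[0,0,0],[0,0,0],[0,0,0],[0,0,0],[0,0,0]]}' 0
python3 -c "
from h import *
plan([572.3,-186.1,81],-132.4);print(get_obs()['moment'])"
```

```text
t: 4.27
ee_pos: [572.5, -185.6, 80.6]
orientation: [-2.973, -1.011, 0.002]
ft_force: [0.5, -0.8, 0.2]
width: 44.2
grasp_force: 0.0
t: 4.77
ee_pos: [573.4, -185.8, 82.5]
orientation: [2.974, 1.011, 0.001]
ft_force: [-0.7, 1.1, 6.0]
width: 16.0
grasp_force: 30.0
pos [ 573.4 -185.8   82.5] closing ang -52.45 tilt [ 0.0009 -0.0001] q6 0.58 F [-0.7  1.1  6. ] w 16.0 t 4.7667
shift [-1.1 -0.5  1.5]
twist z 79.9
[0.17175866 0.39172697 0.05889396]
```

```bash
python3 -m creep '{"delta_pos":[[0,0,0],[0,0,0],[0,0,0],[0,0,0],[0,0,0],[0,0,0],[0,0,0],[0,0,0],[0,0,0],[0,0,0],[0,0,0],[0,0,0],[0,0,0],[0,0,0],[0,0,0],[0,0,0],[0,0,0],[0,0,0],[0,0,0],[0,0,0]],"twist":[[0,0,3],[0,0,5],[0,0,5],[0,0,5],[0,0,5],[0,0,5],[0,0,5],[0,0,5],[0,0,5],[0,0,5],[0,0,5],[0,0,5],[0,0,5],[0,0,5],[0,0,5],[0,0,5],[0,0,5],[0,0,5],[0,0,5],[0,0,5]]}' 0
python3 -c "
from h import *
plan([572.3,-186.1,81],-163.3);print(get_obs()['moment'])"
```

```text
t: 6.43
ee_pos: [572.9, -188.3, 82.5]
orientation: [2.709, -1.584, 0.003]
ft_force: [-6.0, -11.0, 5.8]
width: 16.0
grasp_force: 30.0
pos [ 572.9 -188.3   82.5] closing ang -150.62 tilt [ 0.0001 -0.0035] q6 2.3 F [ -6.  -11.    5.8] w 16.0 t 6.4333
shift [-2.2 -0.6  1.5]
twist z 12.7
[-2.00766214  1.15241235  0.08736984]
```

```bash
python3 -m creep '{"delta_pos":[[0,0,0],[0,0,0],[0,0,0],[0,0,0],[0,0,-0.02],[0,0,-0.04],[0,0,-0.04],[-0.0166,-0.0296,0],[-0.0166,-0.0296,0],[-0.0166,-0.0296,0],[-0.0166,-0.0296,0],[-0.0166,-0.0296,0],[0,0,0]],"twist":[[0,0,0],[0,0,0],[0,0,0],[0,0,0],[0,0,0],[0,0,0],[0,0,0],[0,0,0],[0,0,0],[0,0,0],[0,0,0],[0,0,0],[0,0,0]]}' 0.5
cat >> h.py <<'E'
def bar(tag):
    for n in("top","side"):
        im,P=cloud(n);cv2.imwrite(f"pics/{n}{tag}.png",im[...,::-1])
        q=P.reshape(-1,3)
        for nm,c,h in(("bar",(572.3,-186.1),110),("tab",(530.6+.29*20,-46.9-.96*20),134)):
            m=(abs(q[:,2]-h)<6)&(np.hypot(q[:,0]-c[0],q[:,1]-c[1])<(42 if nm=="bar" else 80))
            if m.sum()>10: print(n,nm,m.sum(),cv2.minAreaRect(q[m,:2].astype(np.float32)))
        t=im[180:320,255:445] if n=="top" else im[160:300,250:400]
        cv2.imwrite(f"pics/{n}{tag}c.png",cv2.resize(t,None,fx=4,fy=4,interpolation=cv2.INTER_CUBIC)[...,::-1])
E
python3 -c "
from h import *
bar('1');plan([572.3,-186.1,150],0)"
```

```text
t: 7.52
ee_pos: [663.5, -36.7, 181.7]
orientation: [-2.719, 1.566, -0.0]
ft_force: [-0.3, -0.2, 0.4]
width: 44.2
grasp_force: 0.0
top bar 301 ((571.8771362304688, -187.5630645751953), (16.231414794921875, 66.23745727539062), 28.64671516418457)
side bar 183 ((573.0191040039062, -186.0919647216797), (16.47852325439453, 70.15706634521484), 29.685701370239258)
side tab 126 ((531.075927734375, -46.42109680175781), (33.98567581176758, 15.469222068786621), 13.953948974609375)
pos [660.9 -40.3 181.2] closing ang -150.17 tilt [-0.0004  0.002 ] q6 2.54 F [-0.7 -0.9  0.4] w 43.9 t 7.6167
shift [ 82.4 149.4  31. ]
twist z -150.2
```

View pics/top1c.png

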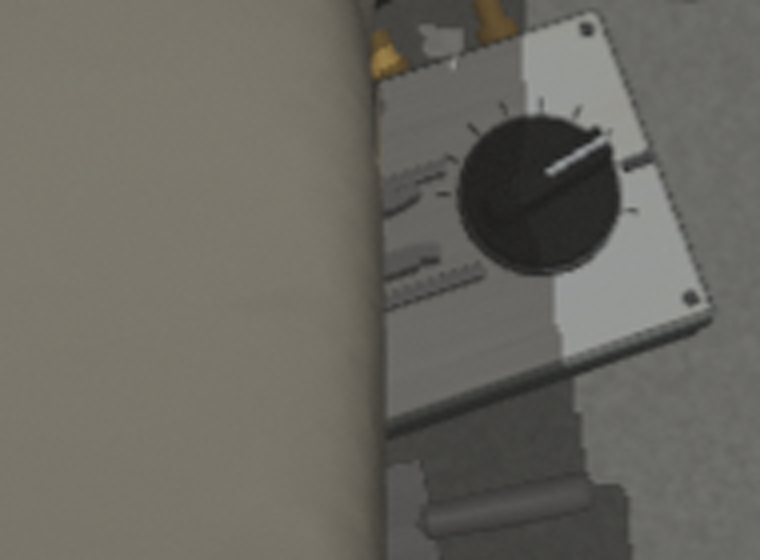

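The crop shows the pointer at (610,140), about 12° short of the mark at (637,160); the arm covers the left half.

```bash
python3 -m creep '{"delta_pos":[[0,0,0],[0,0,0],[0,0,0],[0,0,0],[0,0,0],[0,0,0],[0,0,0],[0,0,0],[0,0,0],[0,0,0],[0,0,0],[0,0,0],[0,0,0],[0,0,0],[0,0,0],[0,0,0],[0,0,0],[0,0,0],[0,0,0],[0,0,0]],"twist":[[0,0,-7],[0,0,-7],[0,0,-7],[0,0,-7],[0,0,-7],[0,0,-7],[0,0,-7],[0,0,-7],[0,0,-7],[0,0,-7],[0,0,-7],[0,0,-7],[0,0,-7],[0,0,-7],[0,0,-7],[0,0,-7],[0,0,-7],[0,0,-7],[0,0,-7],[0,0,-7]]}' 0.5
python3 -m creep '{"delta_pos":[[0,0,0],[0,0,0],[0,0,0],[0,0,0],[0,0,0],[0,0,0],[0,0,0]],"twist":[[0,0,-7],[0,0,-7],[0,0,-7],[0,0,-7],[0,0,-7],[0,0,-3.5],[0,0,0]]}' 0.5
python3 - <<'E'
from h import *
plan([572.3,-186.5,80],28.9)
p=camera_params("top");K=p["camera_matrix"];E=p["extrinsics"]
def w(u,v,z):
    n=cv2.undistortPoints(np.array([[[255+(u+.5)/4-.5,180+(v+.5)/4-.5]]]),K,np.array([p["k1"],0,0,0,0.])).ravel()
    d=E[:3,:3]@[*n,1];return (E[:3,3]+d*(z-E[2,3])/d[2])[:2]
s=[w(*c,61) for c in((65,203),(587,29),(157,482),(691,298))]
for a,b in((0,1),(2,3),(0,2),(1,3)):
    d=s[b]-s[a];print(a,b,np.degrees(np.arctan2(d[1],d[0])),np.hypot(*d))
m=w(637,160,66);print("mark",m)
c=np.mean(s,0);print("centre",c)
E
```

```text
t: 9.28
ee_pos: [659.8, -43.2, 181.5]
orientation: [-2.407, -2.016, -0.001]
ft_force: [0.4, -0.3, 0.8]
width: 44.2
grasp_force: 0.0
t: 9.87
ee_pos: [659.9, -43.1, 181.5]
orientation: [-1.613, -2.694, -0.002]
ft_force: [-1.0, 0.7, 0.0]
width: 43.9
grasp_force: 0.0
pos [659.9 -43.1 181.5] closing ang 28.2 tilt [-0.0007  0.0019] q6 -0.58 F [-1.   0.7  0. ] w 43.9 t 9.8667
shift [ -85.2 -145.   101.3]
twist z -0.7
0 1 -73.42764212363502 276.4615458045412
2 3 -73.36286138420418 276.85039756803945
0 2 -163.53848858795013 146.34419730611032
1 3 -163.3862282987197 146.0309442932841
mark [ 586.51794337 -236.58688856]
centre [ 547.24717192 -105.52453988]
```

```bash
python3 -m creep '{"delta_pos":[[-0.0213,-0.0362,0],[-0.0213,-0.0362,0],[-0.0213,-0.0362,0],[-0.0213,-0.0362,0],[0,0,0.03],[0,0,0.03],[0,0,0.02],[0,0,0.013],[0,0,0.008],[0,0,0]],"twist":[[0,0,-0.5],[0,0,0],[0,0,0],[0,0,0],[0,0,0],[0,0,0],[0,0,0],[0,0,0],[0,0,0],[0,0,0]]}' 0.5
python3 -c "
from h import *
plan([572,-186.7,80],16.6)"
```

```text
t: 10.7
ee_pos: [574.0, -184.4, 79.0]
orientation: [-1.602, -2.698, -0.002]
ft_force: [-1.0, 0.3, -0.4]
width: 43.8
grasp_force: 0.0
pos [ 574.  -184.4   79. ] closing ang 28.6 tilt [-0.0022  0.0028] q6 -0.83 F [-1.   0.3 -0.4] w 43.8 t 10.7
shift [-1.1 -2.9 -1. ]
twist z 12.0
```

Correct position, grip, then turn the remaining ~12°.

```bash
python3 -m creep '{"delta_pos":[[-0.001,-0.003,-0.001],[0,0,0],[0,0,0]],"twist":[[0,0,0],[0,0,0],[0,0,0]]}' 0.5
python3 -m creep '{"delta_pos":[[0,0,0],[0,0,0],[0,0,0],[0,0,0],[0,0,0],[0,0,0],[0,0,0],[0,0,0],[0,0,0],[0,0,0],[0,0,0],[0,0,0]],"twist":[[0,0,0],[0,0,0],[0,0,0],[0,0,0],[0,0,0],[0,0,0],[0,0,3],[0,0,3],[0,0,3],[0,0,3],[0,0,0],[0,0,0]]}' 0
python3 -c "
from h import *
plan([572,-186.7,80],16.6)"
```

```text
t: 10.95
ee_pos: [573.7, -187.1, 82.7]
orientation: [1.602, 2.701, 0.004]
ft_force: [-0.2, -0.0, -0.7]
width: 43.8
grasp_force: 0.0
t: 11.95
ee_pos: [572.1, -187.1, 81.5]
orientation: [-1.875, -2.518, -0.001]
ft_force: [-4.5, -3.6, 5.3]
width: 15.8
grasp_force: 30.0
pos [ 572.1 -187.1   81.5] closing ang 16.66 tilt [-0.0013  0.0017] q6 -0.63 F [-4.5 -3.6  5.3] w 15.8 t 11.95
shift [0.4 0.1 1.5]
twist z 0.1
```

```bash
python3 -m creep '{"delta_pos":[[0,0,0],[0,0,0],[0,0,0],[0,0,0],[0,0,-0.02],[0,0,-0.03],[0,0,-0.03],[0.0365,0,0],[0.0365,0,0],[0.0365,0,0],[0.0365,0,0],[0,0,0]],"twist":[[0,0,0],[0,0,0],[0,0,0],[0,0,0],[0,0,0],[0,0,0],[0,0,0],[0,0,0],[0,0,0],[0,0,0],[0,0,0],[0,0,0]]}' 0.5
python3 -m creep '{"delta_pos":[[0,0,0],[0,0,0],[0,0,0],[0,0,0],[0,0,0],[0,0,0],[0,0,0],[0,0,0],[0,0,0],[0,0,0],[0,0,0],[0,0,0],[0,0,0],[0,0,0]],"twist":[[0,0,7],[0,0,7],[0,0,7],[0,0,7],[0,0,7],[0,0,7],[0,0,7],[0,0,7],[0,0,7],[0,0,7],[0,0,7],[0,0,7],[0,0,6],[0,0,0]]}' 0.5
python3 -c "
from h import *
bar('2');plan([530.7,-47.0,105],-73.4)"
```

```text
t: 12.95
ee_pos: [528.5, -42.4, 161.4]
orientation: [-1.869, -2.52, -0.003]
ft_force: [-0.5, -0.6, -0.1]
width: 43.9
grasp_force: 0.0
t: 14.12
ee_pos: [531.3, -47.2, 161.6]
orientation: [-3.107, -0.45, -0.001]
ft_force: [0.6, 1.0, -0.1]
width: 43.9
grasp_force: 0.0
top bar 302 ((572.1654052734375, -187.46664428710938), (17.26333236694336, 67.00872802734375), 16.439998626708984)
side bar 15 ((576.8125, -194.2046356201172), (12.631867408752441, 27.83747673034668), 15.547306060791016)
side tab 70 ((531.4671020507812, -44.850685119628906), (33.28297424316406, 14.416864395141602), 10.647371292114258)
pos [531.1 -47.2 161.6] closing ang -73.13 tilt [0.0003 0.002 ] q6 1.16 F [ 0.5 -0.  -0.5] w 43.9 t 14.2167
shift [-0.4 -0.2 56.6]
twist z 0.3
```

View pics/top2c.png

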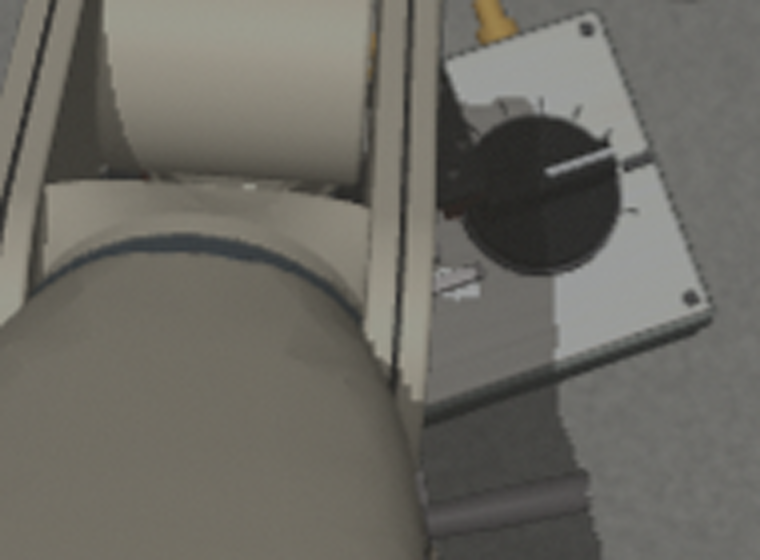

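The pointer at (610,155) lines up with the mark at (637,160), and the fitted bar angle is 16.44° against 16.6°. Now the lock.

```bash
python3 -m creep '{"delta_pos":[[0,0,0.02],[0,0,0.02],[0,0,0.01],[0,0,0.005],[0,0,0]],"twist":[[0,0,0.3],[0,0,0],[0,0,0],[0,0,0],[0,0,0]]}' 0.5
python3 -m creep '{"delta_pos":[[0,0,0],[0,0,0],[0,0,0],[0,0,0],[0,0,0],[0,0,0]],"twist":[[0,0,0],[0,0,0],[0,0,0],[0,0,0],[0,0,0],[0,0,0]]}' 0
python3 -m creep '{"delta_pos":[[0,0.005,0],[0,0.005,0],[0,0.005,0],[0,0.005,0],[0,0.005,0],[0,0.005,0]],"twist":[[0,0,0],[0,0,0],[0,0,0],[0,0,0],[0,0,0],[0,0,0]]}' 0
python3 -c "
from h import *
p=np.array([572,-186.9]);u=np.array([np.sin(np.radians(16.6)),-np.cos(np.radians(16.6))])
plan([*(p-70*u),107],-73.4)"
```

```text
t: 14.63
ee_pos: [530.4, -46.9, 105.7]
orientation: [-3.107, -0.449, 0.003]
ft_force: [0.2, 0.2, -0.0]
width: 43.8
grasp_force: 0.0
t: 15.13
ee_pos: [531.4, -47.0, 107.2]
orientation: [-3.108, -0.448, -0.002]
ft_force: [-0.6, -0.9, 3.0]
width: 13.9
grasp_force: 30.0
t: 15.63
ee_pos: [540.0, -75.9, 107.2]
orientation: [-3.107, -0.447, -0.002]
ft_force: [-1.0, 2.7, 5.7]
width: 13.5
grasp_force: 30.0
pos [540.  -75.9 107.2] closing ang -73.62 tilt [0.001  0.0024] q6 1.12 F [-1.   2.7  5.7] w 13.5 t 15.6333
shift [-0.9 45.5  0.1]
twist z -0.2
```

```bash
python3 -m creep '{"delta_pos":[[0,0.005,0],[0,0.005,0],[0,0.005,0],[0,0.005,0],[0,0.005,0],[0,0.005,0],[0,0.005,0],[0,0.004,0],[0,0.002,0],[0,0.001,0]],"twist":[[0,0,0],[0,0,0],[0,0,0],[0,0,0],[0,0,0],[0,0,0],[0,0,0],[0,0,0],[0,0,0],[0,0,0]]}' 0
python3 -m creep '{"delta_pos":[[0,0.001,0],[0,0.001,0],[0,0.001,0]],"twist":[[0,0,0],[0,0,0],[0,0,0]]}' 0
python3 -c "
from h import *
p=np.array([572,-186.9]);u=np.array([np.sin(np.radians(16.6)),-np.cos(np.radians(16.6))])
plan([*(p-70*u),107],-73.4)"
```

```text
t: 16.47
ee_pos: [552.0, -116.4, 107.2]
orientation: [-3.108, -0.447, -0.003]
ft_force: [-0.0, 3.1, 6.2]
width: 14.0
grasp_force: 30.0
t: 16.72
ee_pos: [552.8, -119.0, 107.2]
orientation: [-3.108, -0.447, -0.003]
ft_force: [0.7, 2.8, 6.7]
width: 14.0
grasp_force: 30.0
pos [ 552.8 -119.   107.2] closing ang -73.62 tilt [0.0015 0.0023] q6 1.05 F [0.7 2.8 6.7] w 14.0 t 16.7167
shift [-1.   0.6  0.2]
twist z -0.2
```

Continue in small steps until the stop is felt.

```bash
python3 -m creep '{"delta_pos":[[0,0.001,0],[0,0.001,0],[0,0,0]],"twist":[[0,0,0],[0,0,0],[0,0,0]]}' 0
python3 -m creep '{"delta_pos":[[0,0.001,0],[0,0.001,0],[0,0,0]],"twist":[[0,0,0],[0,0,0],[0,0,0]]}' 0
```

```text
t: 16.97
ee_pos: [553.0, -119.7, 107.2]
orientation: [-3.106, -0.446, -0.002]
ft_force: [-1.2, 9.8, 7.7]
width: 13.6
grasp_force: 30.0
t: 17.22
ee_pos: [553.0, -119.9, 107.1]
orientation: [-3.103, -0.445, -0.0]
ft_force: [-1.2, 17.8, 11.0]
width: 14.1
grasp_force: 30.0
```

```bash
python3 -m creep '{"delta_pos":[[0,0,0],[0,0,0],[0,0,0],[0,0,0],[0,0,-0.02],[0,0,-0.03],[0,0,-0.03],[0,0,-0.01],[0,0,0]],"twist":[[0,0,0],[0,0,0],[0,0,0],[0,0,0],[0,0,0],[0,0,0],[0,0,0],[0,0,0],[0,0,0]]}' 0.5
python3 -c "
from h import *
plan([547.8,283.5,190],-73.4)"
```

```text
t: 17.97
ee_pos: [555.0, -123.7, 199.1]
orientation: [3.11, 0.447, 0.009]
ft_force: [1.1, -0.3, 0.1]
width: 43.7
grasp_force: 0.0
pos [ 555.  -123.7  199.1] closing ang -73.65 tilt [0.0054 0.0006] q6 1.04 F [ 1.1 -0.3  0.1] w 43.7 t 17.9667
shift [ 107.7 -392.8    9.4]
twist z -0.3
```

```bash
python3 -m creep '{"delta_pos":[[0.0108,-0.0393,0],[0.0108,-0.0393,0],[0.0108,-0.0393,0],[0.0108,-0.0393,0],[0.0108,-0.0393,0],[0.0108,-0.0393,0],[0.0108,-0.0393,0],[0.0108,-0.0393,0],[0.0108,-0.0393,0],[0.0108,-0.0393,0],[0,0,0],[0,0,0]],"twist":[[0,0,0],[0,0,0],[0,0,0],[0,0,0],[0,0,0],[0,0,0],[0,0,0],[0,0,0],[0,0,0],[0,0,0],[0,0,0],[0,0,0]]}' 0
python3 -c "
from h import *
bar('3');plan([547.8,283.5,90],-73.4)"
```

```text
t: 18.97
ee_pos: [544.9, 286.0, 195.1]
orientation: [-3.108, -0.453, 0.003]
ft_force: [-0.7, -1.5, -0.3]
width: 0.6
grasp_force: 0.0
top bar 301 ((571.4859619140625, -187.5281982421875), (19.14708137512207, 66.55130767822266), 13.484709739685059)
top tab 142 ((551.3710327148438, -120.26884460449219), (34.291690826416016, 14.017807006835938), 17.186168670654297)
side bar 25 ((562.6416015625, -157.49179077148438), (15.189279556274414, 6.502655029296875), 52.92157745361328)
pos [545.2 283.6 195.6] closing ang -73.61 tilt [-0.0023  0.0004] q6 1.74 F [-0.  -0.2  0.1] w 0.5 t 19.0667
shift [  2.7   0.9 105.6]
twist z -0.2
```

View pics/top3c.png

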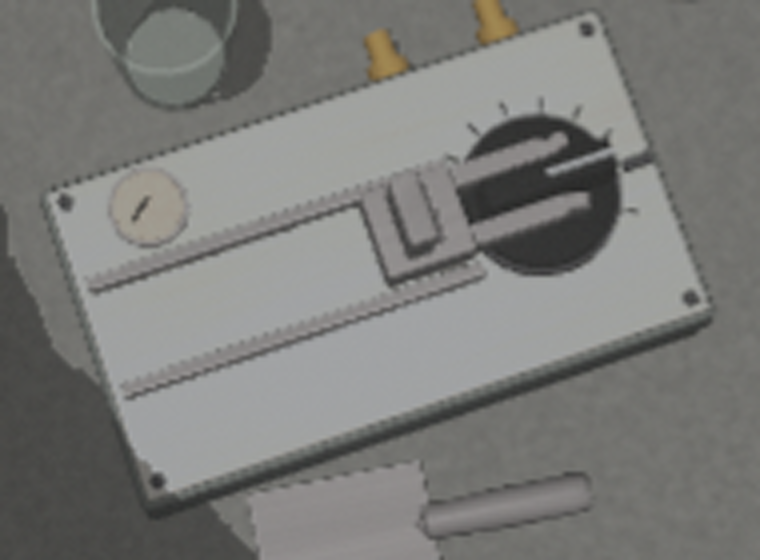

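The fork straddles the bar, with prong tips at (560,140) and (585,200) and the pointer on the mark. The tab is 70 mm from the axis, so the lock is home. Now the button.

```bash
python3 -m creep '{"delta_pos":[[0.0027,0.001,0.03],[0,0,0.03],[0,0,0.025],[0,0,0.015],[0,0,0.005],[0,0,0],[0,0,0]],"twist":[[0,0,0],[0,0,0],[0,0,0],[0,0,0],[0,0,0],[0,0,0],[0,0,0]]}' 0
python3 -c "
from h import *
plan([547.8,283.5,78])"
```

```text
t: 19.65
ee_pos: [549.5, 283.7, 92.7]
orientation: [-3.108, -0.445, -0.001]
ft_force: [-0.7, 0.2, 0.2]
width: 0.7
grasp_force: 0.0
pos [549.5 283.7  92.7] closing ang -73.71 tilt [0.0003 0.002 ] q6 1.74 F [-0.7  0.2  0.2] w 0.7 t 19.65
shift [-1.6 -0.3 14.7]
```

```bash
python3 -m creep '{"delta_pos":[[0,0,0.005],[0,0,0.005],[0,0,0.003],[0,0,0.002],[0,0,0.002],[0,0,0]],"twist":[[0,0,0],[0,0,0],[0,0,0],[0,0,0],[0,0,0],[0,0,0]]}' 0
python3 -m creep '{"delta_pos":[[0,0,0.001],[0,0,0.001],[0,0,0]],"twist":[[0,0,0],[0,0,0],[0,0,0]]}' 0
python3 -m creep '{"delta_pos":[[0,0,0.001],[0,0,0.001],[0,0,0]],"twist":[[0,0,0],[0,0,0],[0,0,0]]}' 0
```

```text
t: 20.15
ee_pos: [549.4, 284.7, 75.6]
orientation: [-3.108, -0.447, -0.002]
ft_force: [-0.4, -1.7, 4.6]
width: 0.5
grasp_force: 2.7
t: 20.4
ee_pos: [549.5, 284.8, 73.9]
orientation: [-3.107, -0.447, -0.002]
ft_force: [0.4, -1.9, 6.3]
width: 0.2
grasp_force: 3.3
t: 20.65
ee_pos: [549.4, 284.8, 72.3]
orientation: [-3.108, -0.448, -0.002]
ft_force: [-0.8, -2.2, 8.7]
width: 0.7
grasp_force: 4.2
```

```bash
python3 -m creep '{"delta_pos":[[0,0,0.001],[0,0,0]],"twist":[[0,0,0],[0,0,0]]}' 0
python3 -m creep '{"delta_pos":[[0,0,0.001],[0,0,0]],"twist":[[0,0,0],[0,0,0]]}' 0
```

```text
t: 20.82
ee_pos: [549.5, 284.8, 72.2]
orientation: [-3.107, -0.447, -0.002]
ft_force: [-3.1, -3.6, 16.6]
width: -0.2
grasp_force: 8.1
t: 20.98
ee_pos: [549.6, 284.8, 72.1]
orientation: [-3.107, -0.447, -0.003]
ft_force: [-6.2, -5.1, 23.7]
width: 0.4
grasp_force: 11.9
```

```bash
python3 -m creep '{"delta_pos":[[0,0,-0.004],[0,0,-0.006],[0,0,-0.01],[0,0,-0.03],[0,0,-0.04],[0,0,-0.04],[0,0,0],[0,0,0],[0,0,0]],"twist":[[0,0,0],[0,0,0],[0,0,0],[0,0,0],[0,0,0],[0,0,0],[0,0,0],[0,0,0],[0,0,0]]}' 0
python3 -c "
from h import *
plan();im,P=cloud('side');q=P[380:430,262:305].reshape(-1,3);m=abs(q[:,2]-76)<8;print(m.sum(),np.median(q[m,2]));cv2.imwrite('pics/s4.png',im[...,::-1])"
```

```text
t: 21.73
ee_pos: [548.4, 284.3, 199.1]
orientation: [-3.108, -0.447, 0.0]
ft_force: [0.2, -0.4, -0.8]
width: 0.7
grasp_force: 0.0
pos [548.4 284.3 199.1] closing ang -73.62 tilt [-0.0004  0.0019] q6 1.74 F [ 0.2 -0.4 -0.8] w 0.7 t 21.7333
256 77.12031861002924
```

View pics/s4.png

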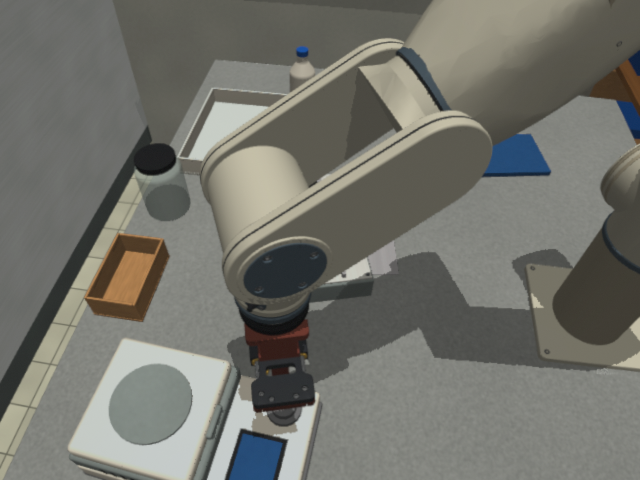

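The arm stands clear above the button at (285,412), and the jar and bench items hidden by the arm weren't approached. The button force rose to 8.7 N along the spring, then jumped with no further motion, which is the stop. After release the button top reads about 77–78 mm, so it is up again.

```bash
python3 -c "
from workcell import *
print(close_job())"
```

```text
the job is handed in; nothing more can be done
None
```

The job is handed in at about 22 s: the knob is at the mark (within about 0.01 rad by camera), the fork lock is fully home at its stop, the start button was pressed to its stop (peak reading about 24 N) and came back up, and nothing else on the bench was knowingly touched (not all items were in view at the end).

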